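# Pull the filter plate from the fume filter unit

### The arm

A 6-joint arm with a two-finger parallel gripper is mounted at the origin on the work surface. World frame = base frame: x ahead of the robot, y to its left, z up, the work surface at z = 0. Lengths are in m, angles in rad, forces in N, time in s.
With the tool pointing down it reaches from about 0.2 to 0.875 m from the base axis. Payload 3.4 kg.
Tool frame: the origin (TCP) lies between the finger pads; the fingertips stand 17 mm ahead of it and the grasp point (between the pads) lies 2 mm behind it; z points along the fingers, y is the direction in which the jaws open and shut (so a half turn about z gives the same grasp; the last joint's range is limited). The gripper opens to 94 mm and grips with 3 to 60 N. Pads are 16 mm wide; open, the fingers measure 119 mm over their backs; the gripper's body (75 mm by 177 mm) begins 78 mm behind the grasp point.
Start: joints at [-1.273, 0.276, 1.505, -0, 1.361, -0.121], TCP at [0.234, -0.525, 0.222] pointing down, gripper open.
Joint ranges: [-2.89, 2.89], [-0.75, 2.08], [0.22, 2.7], [-1.18, 4.32], [0.11, 2.71], [-2.7, 2.7]. Speed limits (rad/s): [2.57, 2.57, 3.14, 3.14, 3.14, 3.14].

### API

Orientations are given as [roll, pitch, yaw] about the fixed x, y, z axes, in that order (R = Rz(yaw) Ry(pitch) Rx(roll)).
In Python, from rig import robot, optics, models gives the robot as it stands. The module is installed in compiled form; this text tells all that it offers.
- The arm moves only by the shell command python3 -m creep 'ROWS' [FORCE]. ROWS is JSON, a list that holds one entry, the list of rows, each a list of 5 numbers: the closure, from -1 (fully open) to 1 (shut), so that 0 is half open, then the shift along the tool's x, y, z in cm, then the turn about the tool's z in degrees. A call has 1 to 12 rows; each row is the pose to reach, as a shift and turn from the pose commanded when the call began, along the tool's axes at that moment; what a row does not reach only later rows make up. A row lasts 1/12 s, in which the tool goes at most 41.7 mm and 7.16 degrees, less where a joint would pass 70% of its speed; a pose out of reach is approached as far as the arm can. A call with a gripper value outside its range is refused whole. The fingers move at their own pace and stop on an object; FORCE is the grip in N (left out, the last holds). Time passes only in rows, so rows that repeat a pose let the fingers close. It gives the time, the measured TCP pose, the force and the opening at its end, in the units of the state.
- robot.read_state(): the state, without advancing time (a new reading comes with each control period).
- optics.capture(name): name is "scene" or "top" or "wrist"; returns a dict with "color" (480x640x3 uint8, blue, green, red), "fx", "fy", "cx", "cy" (pixels), "k1" (the pictures are not rectified: a ray, as slopes to the right and down, at radius r is drawn at 1 + k1 r^2 times it, then the intrinsics apply), "extrinsics" (4x4, takes a point from camera to world coordinates); the wrist camera has in their place "T_tool_cam" (4x4, takes a point from camera to tool coordinates, whose origin is the TCP and whose axes are the flange's). Camera axes: x right, y down, z forward; pixel columns grow to the right and rows downward; lengths in m; the calibration is good to about 2 mm. A picture is of the moment at which its call begins: read the wrist's pose just before it. There is no depth.
- robot.hand_in(): hands the job in, once; it reports no verdict.
Trained networks look in a picture, given as the dict that the camera call returned (one of the last four; its "shot" number tells which), for a name from the list of things; names that differ only in an ending like _2 or _b are one class to them, and where a whole thing is asked for, a point or a joint stands for the part that bears it (a point fixed in the world has none). Each returns a list of dicts, best first, with "conf" (0 to 1); they miss things now and then, are a little off and sometimes report something else, mostly with a low value. They report only what shows in the picture. A call takes as long as a camera call. They do not tell look-alikes from the thing itself.
- models.look_for(picture, name): "at" ([column, row] in pixels, amid what is visible of it).
- models.masks_of(picture, name): "region" (480x640 bool, what is visible of it) and "at" ([column, row] in pixels, amid what is visible of it).
The state is a dict: "t": time; "qpos": joint angles; "qvel": joint speeds; "effort": joint torques, N m; "ee_pos": TCP position; "orientation": TCP orientation; "contact_force": force on the tool from outside, world axes, zero at the start; "torque": the same for the moment, N m; "gripper_width": opening from 0.0 (shut) to 1.0 (fully open).
Only numpy, scipy, OpenCV 4.12 (cv2) and the standard library are available. Lean on these libraries where they do the work, as an engineer would, in place of code of your own. Each camera call takes 0.05 s, during which the arm holds its last target.

### The job

With the forked key from its stand, turn the captive screw of the filter unit a quarter turn anticlockwise until its clip is clear of the cover flap (do not turn it with the fingers), then stand the key back in its stand. Swing the flap up by its pull bar until it stands upright and stays open, then draw the filter plate out of its slot by its tab and hold it upright over the steel tray, well clear of it (5 cm or more). Finish still holding the plate there in the gripper; leave the flask, the jar and the spanner where they are.

Things in the scene. Friction and masses are not known exactly. Their poses are not given: they have to be found in the camera images.
- unit: Filter unit: fixed white box with blue-framed front, 190 (x) x 180 (y) x 112 mm high, front to its own -x (towards the robot, turned up to 0.3 rad). Origin on the bench, y = 0, 100 mm behind the front face. Under the flap its top has a well, x -60 to 60, y -78 to 78, floor at z = 70 mm, with the filter slot in it. The rim, 112 mm high, is a 40 mm deep ledge at the front that carries the screw.
- slot (a point): Centre of the filter slot's mouth, in the floor of the well, 70 mm above the bench, at (-10, 0) mm in the unit's frame. The slot is 74 mm (unit x) by 16 mm (unit y) and 50 mm deep.
- screw (a joint): Angle of the captive screw, rad: 0 to 0.12 at first, its clip over the flap's front edge, which blocks the flap; grows anticlockwise seen from above, stop at 1.57. The clip clears the flap from about 1.1. Vertical axis, about 0.06 N m of friction, stays where left, does not rise. Turn it with the key only: fingers must not push on it.
- screw_head (a point): Centre of the top of the screw's head, on its axis, 137 mm above the bench, at (-82, 55) mm in the unit's frame. The head is an upright steel blade 22 mm long, 5 mm thick, 13 mm tall. This frame turns with it: x along the blade, z up. The dark flat clip, 9 mm wide, its top 13 mm below this point, starts under the blade and reaches 24 mm from the axis towards +x.
- stand: Key stand: fixed aluminium block 64 x 64 x 56 mm with a round upright 40 mm hole through its middle. Origin at the centre of its underside. Stand and tray lie on opposite sides of the unit, either way round.
- key: Forked key, loose, upright in the stand, handle up, hanging by its collar, its origin then 4 mm above the bench. Origin: bottom centre of the steel fork, z up along the handle. From the origin up: fork 0 to 19 mm, shaft (diameter 10) to 52, round collar (diameter 54) to 56, square black grip 24 x 24 mm, faces square to x and y, to 116. About 0.07 to 0.12 kg.
- key_fork (a point): Mouth of the key's fork, at the key's origin, same axes. Two prongs, 24 mm long along x, 5 mm thick, with a gap between them along x, 9 mm wide, 13 mm deep; 19 mm wide over all. Set it astride the blade from above, this point about 11 mm below the blade's top (the prongs meet the clip at 13). 2 mm of play each side: the screw lags the key by up to about 0.2 rad.
- flap (a joint): Opening angle of the cover flap, rad: 0 shut, 1.57 upright, stop at 1.75. Hinged at its back edge: its front edge swings up and away from the robot. A stiff hinge (0.17 N m): it stays where it is left.
- flap_hinge (a point): Middle of the flap's hinge line, 113 mm above the bench, at (70, 0) mm in the unit's frame. This frame turns with the flap (its axes match the unit's when shut); its y is the hinge line. The grey flap fills x -136 to 0, y -78 to 78, z 0 to 6 mm of this frame.
- flap_bar (a point): Middle of the flap's pull bar: round steel, 10 mm diameter, 76 mm long along y between two end posts (66 mm free), at (-120, -22, 46) mm in flap_hinge's frame: its centre 40 mm above the flap, 35 mm free under it. 159 mm above the bench when shut. Pinched front and back from above, it can roll between the fingers as the flap swings, the hand staying vertical.
- filter: Filter plate, loose, grey, upright in the slot, hidden until the flap is open. Frame 70 (x) x 12 (y) x 50 mm high, on it a grip tab 40 (x) x 12 (y) mm from 50 to 87 mm up. Origin: centre of its underside, z up, axes as the unit's; 20 mm above the bench in the slot. 40 to 85 g, 2 mm play each side. Lift it 50 mm to leave the slot, 95 to clear the rim, 120 to clear the screw.
- tray: Fixed steel tray 170 x 170 mm, 20 mm high, 4 mm walls. Origin at the centre of its underside.
- flask: Bystander: white bottle, diameter 48 mm, 110 mm high, origin at its underside.
- jar: Bystander: brown glass jar with a black lid, diameter 60 mm, 60 mm high, origin at its underside.
- spanner: Bystander: steel spanner lying behind the unit, 140 mm long along its x, 38 mm wide, 8 mm thick; origin at its middle on the bench.
Things that resemble listed ones, but are neither listed nor needed, are in the scene too. Leave any pink or red look-alike of the key alone. What is meant by the stand is not purple, and is the larger of those in its own colour.

How it is judged:
By the outcome, as a careful person would: the job done as asked, in the order asked, and still so for the second after the job is handed in, while the arm keeps its last pose, push and grip.
It also fails if it takes over 72 s, if anything falls off the work surface, if the arm or the gripper's body presses on something with over 40 N, if the wrist force passes 120 N, or if a joint passes its speed limit or range.

## Working session

There is one attempt and no reset: what is moved stays moved. The work goes in short steps, Python scripts to look and compute and a shell command to move; the robot and the scene stay as the last step left them, time stands still between calls to the robot, and variables do not carry over. Pictures are saved under pics/ and viewed, and the job is handed in when it is done.

```bash
mkdir -p pics
cat > h.py <<'E'
import numpy as np, cv2
from rig import robot, optics, models
from scipy.spatial.transform import Rotation as R
def Ttool(s):
    T=np.eye(4);T[:3,:3]=R.from_euler('xyz',s['orientation']).as_matrix();T[:3,3]=s['ee_pos'];return T
def cam(name):
    s=robot.read_state();p=optics.capture(name)
    p['E']=np.array(p['extrinsics']) if 'extrinsics' in p else Ttool(s)@np.array(p['T_tool_cam'])
    return p
def ray(p,uv):
    x=(uv[0]-p['cx'])/p['fx'];y=(uv[1]-p['cy'])/p['fy']
    rd=np.hypot(x,y);r=rd
    for _ in range(20): r=rd/(1+p['k1']*r*r)
    k=r/rd if rd>0 else 1
    d=p['E'][:3,:3]@np.array([x*k,y*k,1]);return p['E'][:3,3],d
def onz(p,uv,z):
    o,d=ray(p,uv);return o+d*(z-o[2])/d[2]
def proj(p,P):
    P=np.atleast_2d(P);q=(np.linalg.inv(p['E'])@np.c_[P,np.ones(len(P))].T)[:3]
    x=q[0]/q[2];y=q[1]/q[2];f=1+p['k1']*(x*x+y*y)
    return np.c_[x*f*p['fx']+p['cx'],y*f*p['fy']+p['cy']]
E
python3 - <<'E'
from h import *
s=robot.read_state();print(s)
for n in ['scene','top','wrist']:
    p=cam(n);cv2.imwrite(f'pics/{n}0.png',p['color']);print(n,p['fx'],p['cx'],p['cy'],p['k1'],p['E'].round(3).tolist())
    if n!='wrist':
      for k in ['unit','stand','key','tray','screw','flap_bar','flask','jar']:
        print(k,[(np.round(d['at']).tolist(),round(d['conf'],2)) for d in models.look_for(p,k)][:4])
E
```

```text
{'t': 0.0, 'qpos': array([-1.27296801e+00,  2.76606794e-01,  1.50611099e+00, -1.32776321e-05,
        1.36069037e+00, -1.20999041e-01]), 'qvel': array([ 0.00212039,  0.00043346, -0.00142748, -0.00073024,  0.00132567,
        0.00059865]), 'effort': array([ 1.48647367e-03, -4.04575789e+01, -2.37231445e+01,  6.99799508e-02,
        3.41910578e-02, -1.30156141e-04]), 'ee_pos': array([ 0.23368106, -0.52479487,  0.22160681]), 'orientation': array([-3.13978887e+00, -2.06251786e-04,  4.18829956e-01]), 'contact_force': array([-0.2094496 , -0.5475189 , -0.60544312]), 'torque': array([-0.01603593, -0.0097787 , -0.03996533]), 'gripper_width': 1.0008511754339728}
scene 568.881080479935 319.8925123243469 223.99358513447416 -0.10259539276856809 [[0.846, 0.28, -0.454, 1.069], [0.533, -0.434, 0.726, -0.856], [0.007, -0.856, -0.516, 0.684], [0.0, 0.0, 0.0, 1.0]]
unit [([315.0, 237.0], 0.69), ([319.0, 212.0], 0.49)]
stand [([156.0, 304.0], 0.88), ([205.0, 374.0], 0.78), ([207.0, 323.0], 0.6), ([317.0, 213.0], 0.44)]
key [([247.0, 327.0], 0.78), ([133.0, 323.0], 0.73), ([200.0, 296.0], 0.66)]
tray [([3
[... 283 characters left out ...]
.993, 0.118, 0.441], [-1.0, -0.028, -0.009, -0.056], [0.012, -0.118, -0.993, 1.062], [0.0, 0.0, 0.0, 1.0]]
unit []
stand [([505.0, 228.0], 0.97), ([466.0, 331.0], 0.75), ([441.0, 277.0], 0.62), ([272.0, 146.0], 0.18)]
key [([507.0, 302.0], 0.76), ([454.0, 275.0], 0.59), ([459.0, 222.0], 0.58)]
tray [([141.0, 255.0], 0.94), ([452.0, 273.0], 0.5)]
screw []
flap_bar [([303.0, 236.0], 0.58), ([454.0, 275.0], 0.31)]
flask [([425.0, 158.0], 0.74)]
jar [([157.0, 160.0], 0.94), ([300.0, 236.0], 0.37)]
wrist 429.8212276345709 322.8201761203592 233.23581878109545 -0.0013816343275613286 [[0.406, -0.883, -0.235, 0.302], [-0.914, -0.392, -0.105, -0.495], [0.0, 0.258, -0.966, 0.385], [0.0, 0.0, 0.0, 1.0]]
```

View pics/scene0.png

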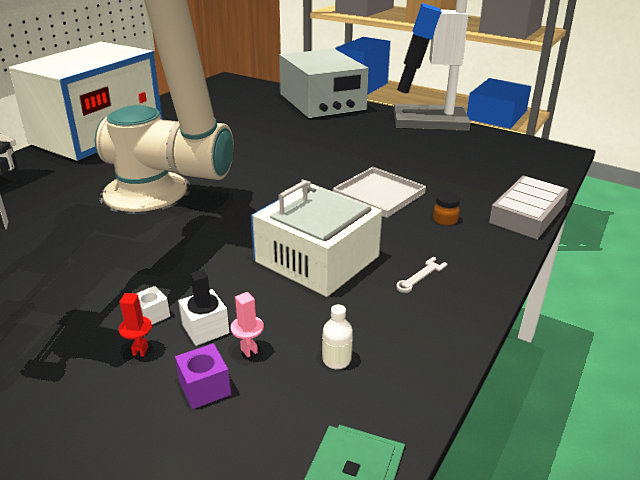

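View pics/top0.png

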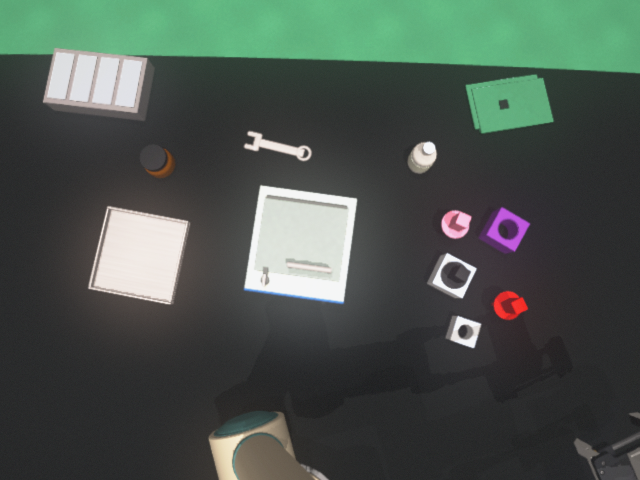

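View pics/wrist0.png

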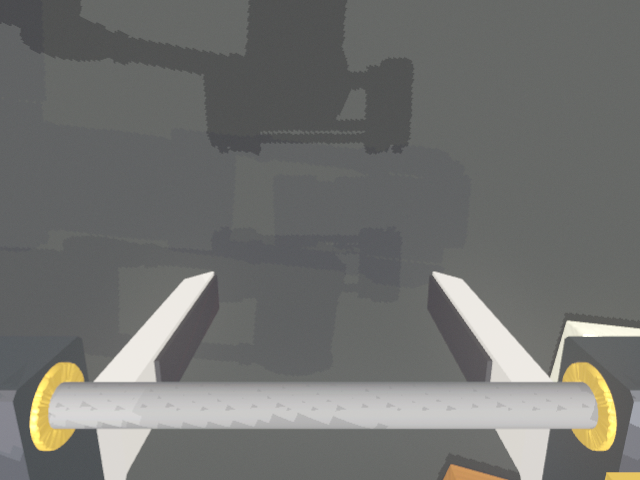

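The top view has three stands: white at (452,275) holding the black-gripped key, a smaller white one at (464,331), and a purple one at (506,229). The pink key at (456,223) and the red key at (510,305) are decoys. The larger white stand with the black key fits the description, and I'll confirm that in crops.

Run:
```python
import cv2,numpy as np
a=cv2.imread('pics/top0.png');b=cv2.imread('pics/scene0.png')
c=cv2.resize(a[245:355,420:530],None,fx=5,fy=5,interpolation=cv2.INTER_CUBIC)
cv2.imwrite('pics/c1.png',c)
cv2.imwrite('pics/c2.png',cv2.resize(a[180:310,238:368],None,fx=4.6,fy=4.6,interpolation=cv2.INTER_CUBIC))
cv2.imwrite('pics/c3.png',cv2.resize(b[170:300,240:400],None,fx=5,fy=4.6,interpolation=cv2.INTER_CUBIC))
```

```text
(no output)
```

View pics/c1.png

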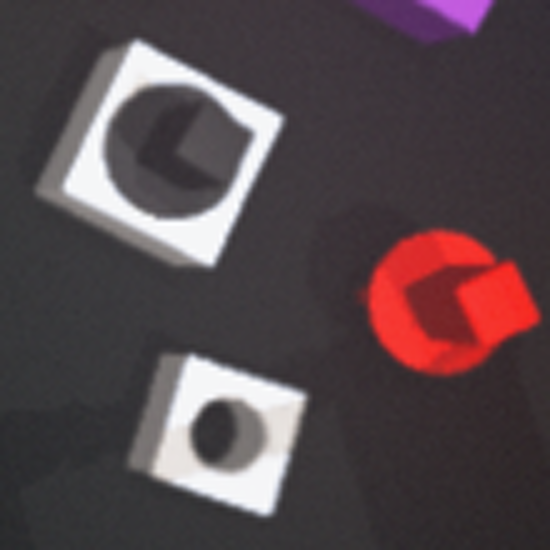

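View pics/c2.png

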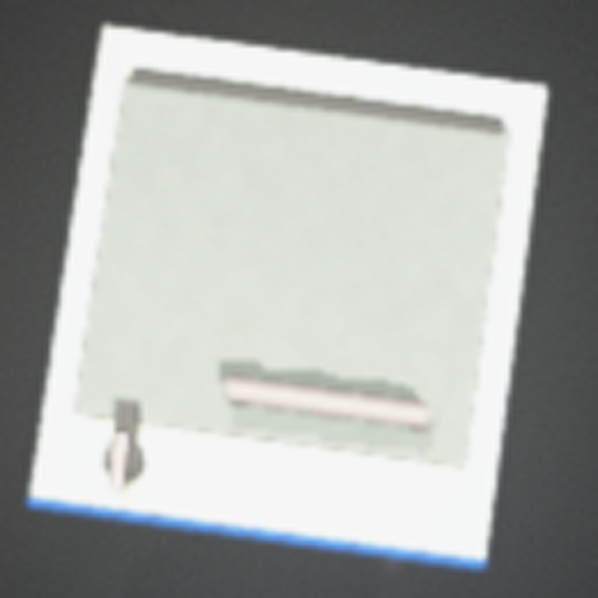

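The crops confirm it: the larger white stand, at crop (175,153), holds the black key, and the smaller white one is empty. Next I'll work out rough poses.

Run:
```python
from h import *
p=cam('top')
def C(pts,sc,off,z): return np.array([onz(p,np.array(q)/sc+off-0*0.5,z) for q in pts])
S=C([(135,40),(285,118),(212,268),(62,192)],5,(420,245),.056)
print('stand',S.mean(0),[np.linalg.norm(S[i]-S[i-1]) for i in range(4)],np.degrees(np.arctan2(*(S[1]-S[0])[1::-1])),np.degrees(np.arctan2(*(S[0]-S[3])[1::-1])))
U=C([(103,25),(548,87),(487,560),(30,500)],4.6,(238,180),.112)
print('unit',U.mean(0),[np.linalg.norm(U[i]-U[i-1]).round(4) for i in range(4)])
v=(U[0]+U[1]-U[2]-U[3]);yaw=np.arctan2(v[1],v[0]);w=(U[0]+U[3]-U[1]-U[2]);print(yaw,np.arctan2(-w[0],w[1]))
c,s=np.cos(yaw),np.sin(yaw);f=U[2:].mean(0)[:2];o=f+.1*np.array([c,s]);o2=U[:2].mean(0)[:2]-.09*np.array([c,s])
print('origin',o,o2)
T=C([(108,207),(189,220),(173,303),(90,289)],1,(0,0),.02);print('tray',T.mean(0))
for n,z in[('jar',.06),('flask',.11)]: print(n,[onz(p,d['at'],z/2) for d in models.look_for(p,n)][:1])
G=C([(185,105),(250,125),(235,185),(178,165)],5,(420,245),.12);print(G,G.mean(0))
# screw tip/ bar
o=(o+o2)/2
Ru=np.array([[c,-s],[s,c]])
for nm,q in [('screw',(-.082,.055)),('bar',(-.05,-.022)),('slot',(-.01,0))]: print(nm,o+Ru@q)
P=[np.r_[o+Ru@np.array((-.082,.055)),.137]]+[np.r_[o+Ru@np.array((-.05,y)),.159] for y in(-.06,.016)]
print(((proj(p,P)-[238,180])*4.6).round())
b=cam('scene');print(proj(b,P).round())
```

```text
stand [ 0.48988337 -0.31424544  0.056     ] [np.float64(0.06597157127396878), np.float64(0.06549461671369132), np.float64(0.0652221036053183), np.float64(0.06467475553680858)] -116.07674527403427 -25.39308079592197
unit [ 0.5393682  -0.01843649  0.112     ] [np.float64(0.192), np.float64(0.1807), np.float64(0.1903), np.float64(0.1812)]
-0.10695253307468786 -0.10671398725818658
origin [ 0.54376409 -0.01890844] [ 0.54491517 -0.01903202]
tray [0.51681484 0.30893836 0.02      ]
jar [array([0.70224119, 0.27744603, 0.03      ])]
flask [array([ 0.71990649, -0.25237866,  0.055     ])]
[[ 0.50473096 -0.30196595  0.12      ]
 [ 0.49808263 -0.32581797  0.12      ]
 [ 0.47620752 -0.32025966  0.12      ]
 [ 0.4829169  -0.29939932  0.12      ]] [ 0.4904845  -0.31186073  0.12      ]
screw [0.46867936 0.0444689 ]
bar [ 0.49227686 -0.03550709]
slot [ 0.53439677 -0.01790274]
[[120. 462.]
 [429. 417.]
 [229. 390.]]
[[305. 181.]
 [280. 197.]
 [305. 183.]]
```

View pics/c3.png

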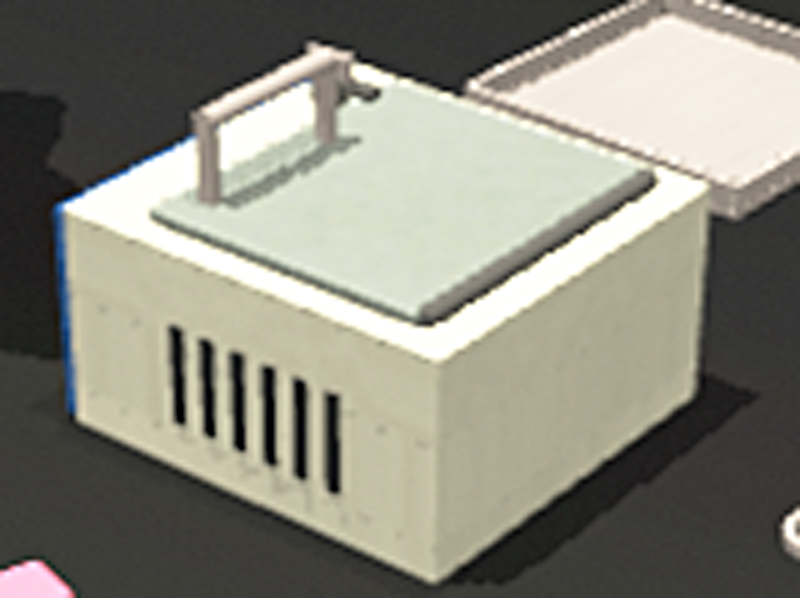

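```bash
cat >> h.py <<'E'
def delta(target,yaw=None):
    """shift in tool axes (cm) and turn (deg) from current measured pose"""
    s=robot.read_state();T=Ttool(s);d=T[:3,:3].T@(np.array(target)-T[:3,3])*100
    y=s['orientation'][2];t=None if yaw is None else np.degrees((y-yaw+np.pi)%(2*np.pi)-np.pi)
    return d.round(2),t
E
python3 -m creep '[[[0,2,-0.6,-0.2,3],[0,5.5,-1.5,-0.5,8],[0,9.5,-2.6,-0.8,14],[0,13.5,-3.7,-1.2,20],[0,17.5,-4.8,-1.5,26],[0,21.5,-6,-1.9,31],[0,25.5,-7,-2.3,34],[0,29,-8,-2.6,36],[0,31,-8.6,-2.8,36],[0,32,-8.9,-2.8,36],[0,32,-8.9,-2.8,36],[0,32,-8.9,-2.8,36]]]' 20
python3 - <<'E'
from h import *
p=cam('wrist');cv2.imwrite('pics/w1.png',p['color'])
E
```

```text
t: 2.15
ee_pos: [0.4894, -0.3142, 0.2502]
orientation: [3.141, 0.001, -0.209]
contact_force: [0.0, -0.5, 0.7]
gripper_width: 0.497
```

View pics/w1.png

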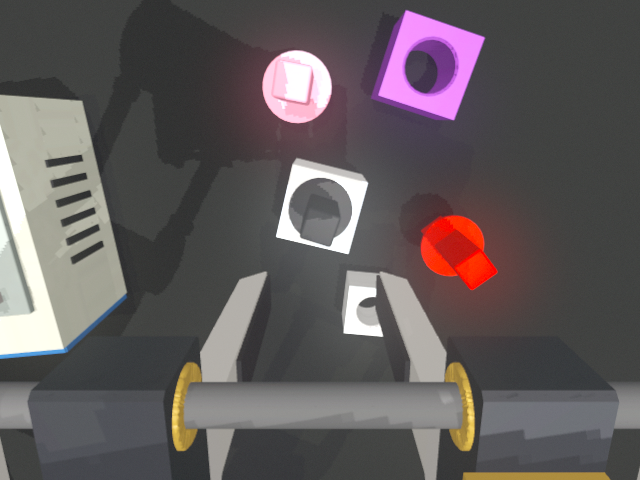

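Wrist view: the black key's grip is at about (320,218) in the white stand, with pink at (297,85), red at (457,250) and the small white stand at (365,305).

Run:
```python
from h import *
p=cv2.imread('pics/w1.png')[150:265,265:380]
g=cv2.resize(p,None,fx=5,fy=5,interpolation=cv2.INTER_CUBIC)
g=np.clip(g.astype(float)*1.8,0,255).astype('uint8')
cv2.imwrite('pics/w1c.png',g)
```

```text
(no output)
```

View pics/w1c.png

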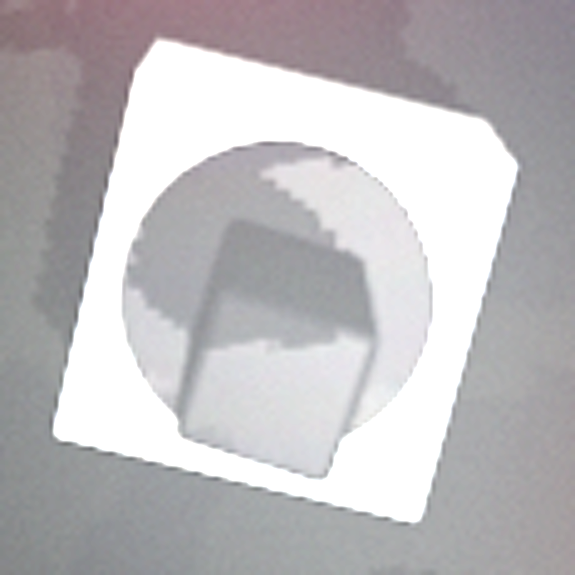

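Run:
```python
from h import *
p=cam('wrist')
C=lambda pts,z:np.array([onz(p,np.array(q)/5+[265,150],z) for q in pts])
G=C([(218,285),(375,338),(325,478),(182,432)],.12);print(G.mean(0));
for i in range(4):
    v=G[i]-G[i-1];print(np.linalg.norm(v),np.degrees(np.arctan2(v[1],v[0]))%90-90)
S=C([(158,38),(488,120),(515,165),(420,523),(55,437)],.056)
e=C([(55,437),(420,523)],.056);v=e[1]-e[0];print('stand edge',np.linalg.norm(v),np.degrees(np.arctan2(v[1],v[0])))
th=np.arctan2(v[1],v[0]);n=np.array([-np.sin(th),np.cos(th)]);m=(e[0]+e[1])[:2]/2
print(m+.032*n,m-.032*n)
col=C([(125,290),(432,290),(280,140)],.06);print('collar x',col)
print(robot.read_state()['ee_pos'],robot.read_state()['orientation'])
```

```text
[ 0.49041797 -0.31308167  0.12      ]
0.021814712315889467 -26.050165057592622
0.02314062212710478 -31.104753043830655
0.02154465163322118 -30.74528957888029
0.021354614298349023 -30.60663116065828
stand edge 0.06505312153628683 -115.9147606315326
[ 0.48802395 -0.31350082] [ 0.43045946 -0.28553068]
collar x [[ 0.4968214  -0.28843048  0.06      ]
 [ 0.48607029 -0.33867727  0.06      ]
 [ 0.51595955 -0.31907859  0.06      ]]
[ 0.48879694 -0.31494692  0.25021999] [ 3.14092954e+00  9.86411538e-04 -2.10863933e-01]
```

Run:
```python
from h import *
print(delta([.4902,-.3132,.086],np.radians(-30)))
```

```text
(array([ 0.12, -0.21, 16.42]), np.float64(17.918386561480425))
```

```bash
python3 -m creep '[[[0,0.1,-0.2,2,6],[0,0.1,-0.2,5,12],[0,0.1,-0.2,8,18],[0,0.1,-0.2,11,18],[0,0.1,-0.2,14,18],[0,0.1,-0.2,15.5,18],[0,0.1,-0.2,16.2,18],[0,0.1,-0.2,16.4,18],[0,0.1,-0.2,16.4,18]]]'
python3 - <<'E'
from h import *
p=cam('wrist');cv2.imwrite('pics/w2.png',p['color'])
E
```

```text
t: 3.0
ee_pos: [0.491, -0.3132, 0.0867]
orientation: [3.141, -0.0, -0.525]
contact_force: [-0.3, -0.3, -0.1]
gripper_width: 0.501
```

View pics/w2.png

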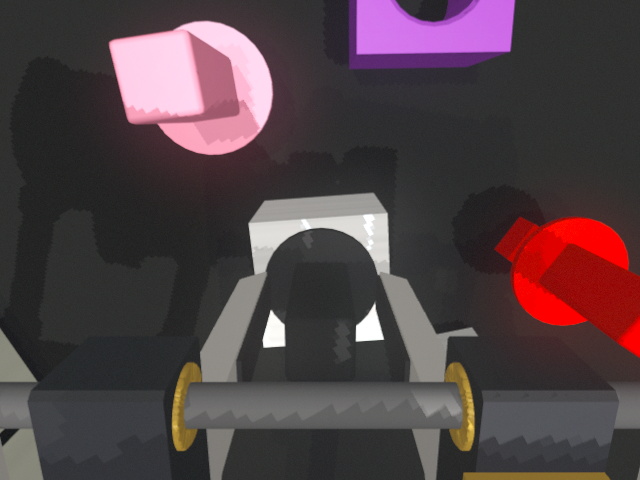

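The black grip sits squarely between the fingers at about (320,330). I'll close with 30 N and lift.

```bash
python3 -m creep '[[[0.5,0,0,0,0],[0.8,0,0,0,0],[0.8,0,0,0,0],[0.8,0,0,0,0],[0.8,0,0,0,0],[0.8,0,0,0,0]]]' 30
python3 -m creep '[[[0.8,0,0,-1,0],[0.8,0,0,-3,0],[0.8,0,0,-6,0],[0.8,0,0,-9,0],[0.8,0,0,-12,0],[0.8,0,0,-14,0],[0.8,0,0,-15,0],[0.8,0,0,-15,0]]]'
python3 - <<'E'
from h import *
p=cam('scene');cv2.imwrite('pics/s2.png',p['color'])
q=proj(p,[robot.read_state()['ee_pos']])[0];print(q)
x,y=q.astype(int);x0=max(0,x-60);y0=max(0,y-40)
cv2.imwrite('pics/s2c.png',cv2.resize(p['color'][y0:y0+120,x0:x0+120],None,fx=5,fy=5,interpolation=cv2.INTER_CUBIC))
E
```

```text
t: 3.55
ee_pos: [0.4917, -0.3124, 0.0873]
orientation: [3.141, -0.001, -0.524]
contact_force: [-0.4, -0.7, 4.6]
gripper_width: 0.255
t: 4.22
ee_pos: [0.4924, -0.3128, 0.2392]
orientation: [3.141, -0.005, -0.524]
contact_force: [0.7, 0.2, -0.2]
gripper_width: 0.25
[191.76840176 214.12548432]
```

View pics/s2c.png

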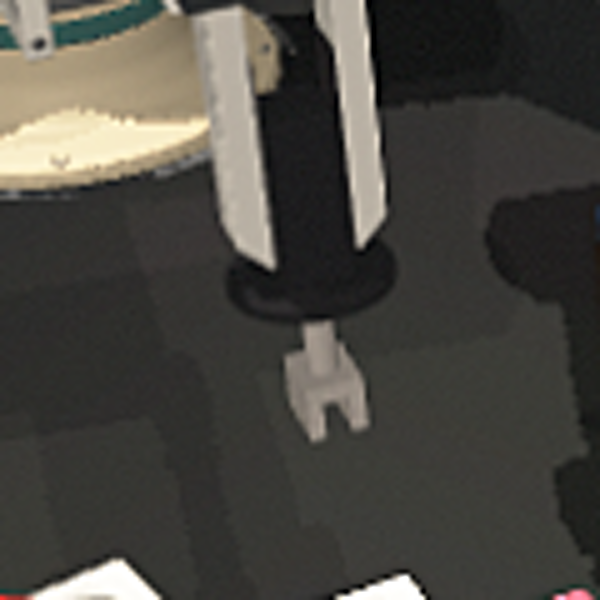

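```bash
cat >> h.py <<'E'
def forkpts(o,yaw):
    L=[]
    for z in (0,.019):
        for x in(-.012,.012):
            for y in(-.0095,-.0045,.0045,.0095): L.append((x,y,z))
    L=np.array(L);c,s=np.cos(yaw),np.sin(yaw)
    return np.c_[c*L[:,0]-s*L[:,1],s*L[:,0]+c*L[:,1],L[:,2]]+o
E
python3 - <<'E'
from h import *
p=cam('scene');s=robot.read_state();o=s['ee_pos']-[0,0,.0833]
img=cv2.resize(p['color'],None,fx=8,fy=8,interpolation=cv2.INTER_CUBIC)
for u in proj(p,forkpts(o,s['orientation'][2])): cv2.circle(img,tuple((u*8+3.5).astype(int)),3,(0,255,0),-1)
q=proj(p,[o])[0];print(q);x,y=(q*8).astype(int);cv2.imwrite('pics/s3c.png',img[y-300:y+200,x-250:x+250])
E
```

```text
[197.33793803 258.4236183 ]
```

View pics/s3c.png

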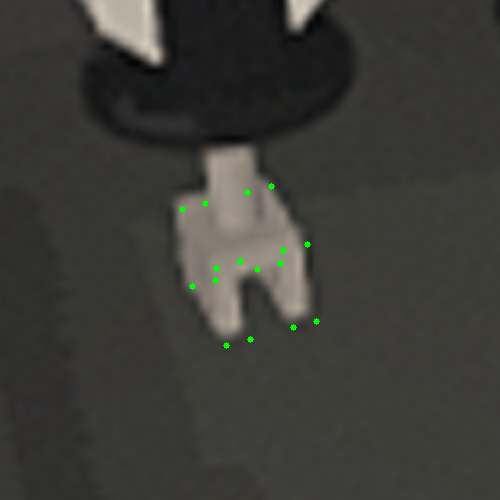

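The overlay matches: the key's x axis lies along the tool's yaw, and the picture is about 1 px off the prediction. Next I'll carry the key to a viewing point short of the screw.

Run:
```python
from h import *
print(delta([.42,.045,.265],np.radians(-3)))
```

```text
(array([-23.98, -27.35,  -2.9 ]), np.float64(-27.002109595363166))
```

```bash
python3 -m creep '[[[0.8,-1,-1.2,-1.5,0],[0.8,-3,-3.5,-2.5,-3],[0.8,-5.5,-6.2,-2.9,-6],[0.8,-8,-9,-2.9,-9],[0.8,-10.5,-12,-2.9,-12],[0.8,-13,-14.8,-2.9,-15],[0.8,-15.5,-17.6,-2.9,-18],[0.8,-18,-20.5,-2.9,-21],[0.8,-20.5,-23.3,-2.9,-24],[0.8,-22.5,-25.6,-2.9,-26],[0.8,-23.6,-27,-2.9,-27],[0.8,-24,-27.4,-2.9,-27]]]'
python3 -m creep '[[[0.8,0,0,0,0],[0.8,0,0,0,0]]]'
python3 - <<'E'
from h import *
p=cam('wrist');cv2.imwrite('pics/w3.png',p['color'])
p=cam('top');cv2.imwrite('pics/t3.png',p['color'])
p=cam('scene');cv2.imwrite('pics/s3.png',p['color'])
E
```

```text
t: 5.32
ee_pos: [0.4185, 0.0477, 0.2636]
orientation: [-3.14, 0.004, -0.049]
contact_force: [-0.4, 0.1, -1.0]
gripper_width: 0.255
t: 5.48
ee_pos: [0.4203, 0.0446, 0.2644]
orientation: [3.14, 0.002, -0.052]
contact_force: [-0.4, -0.2, -0.4]
gripper_width: 0.254
```

View pics/w3.png

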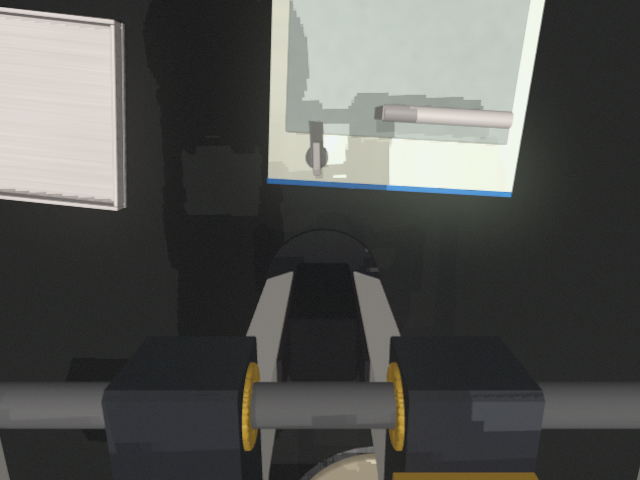

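View pics/s3.png

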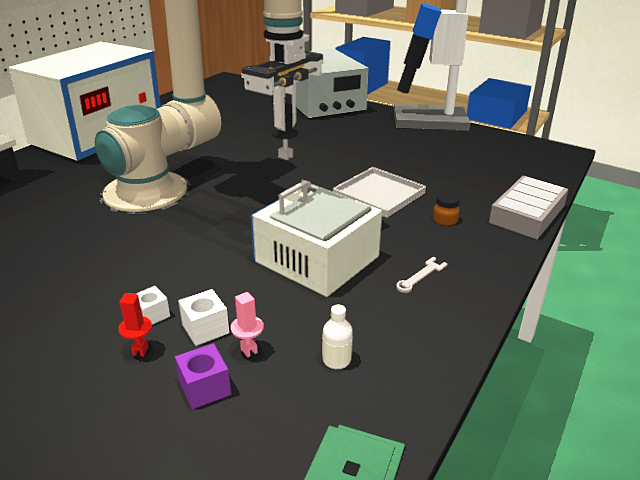

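The wrist view shows the blade at about (317,158) with its clip reaching up to (316,122), and the bar from (380,112) to (510,119). I'll enlarge it and measure.

Run:
```python
from h import *
p=cv2.imread('pics/w3.png')
cv2.imwrite('pics/w3c.png',cv2.resize(p[110:190,270:370],None,fx=7,fy=7,interpolation=cv2.INTER_CUBIC))
cv2.imwrite('pics/w3d.png',cv2.resize(p[90:200,260:550],None,fx=2.75,fy=2.75,interpolation=cv2.INTER_CUBIC))
```

```text
(no output)
```

View pics/w3c.png

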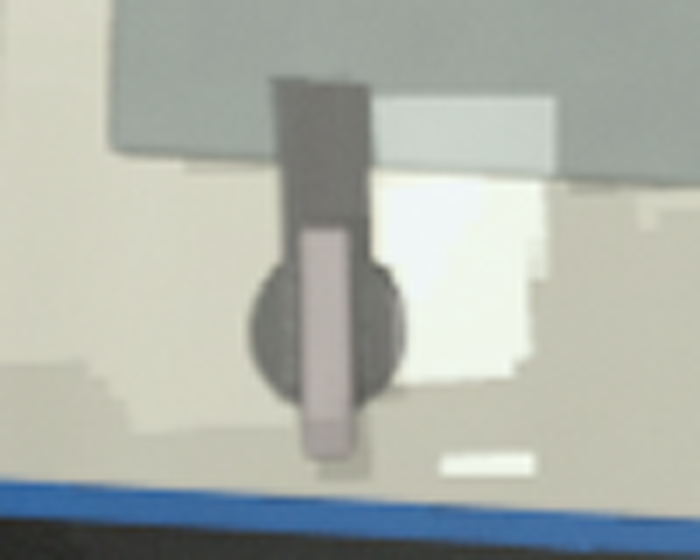

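View pics/w3d.png

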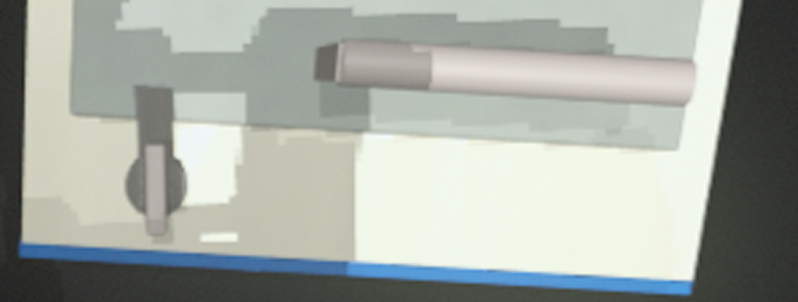

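Run:
```python
from h import *
p=cam('wrist')
C=lambda pts,z,sc,off:np.array([onz(p,(np.array(q)+.5)/sc+off-.5,z) for q in pts])
B=C([(326,228),(328,422)],.137,7,(270,110));v=B[0]-B[1]
print('blade',B,B.mean(0),np.linalg.norm(v),np.arctan2(v[1],v[0]))
W=C([(303,320),(351,320)],.137,7,(270,110));print(W,np.linalg.norm(W[0]-W[1]))
E1=C([(20,250),(690,287)],.112,2.75,(260,90));v=E1[0]-E1[1];print('front edge',E1,np.linalg.norm(v),np.arctan2(-v[0],v[1]))
bar=C([(340,62),(692,83)],.159,2.75,(260,90));v=bar[0]-bar[1];print('bar',bar.mean(0),np.linalg.norm(v),np.arctan2(-v[0],v[1]))
yaw=-.107;c,s=np.cos(yaw),np.sin(yaw);Ru=np.array([[c,-s],[s,c]])
print('o from front',E1.mean(0)[:2]+Ru@[.1,0],'from screw',B.mean(0)[:2]-Ru@[-.082,.055],'from bar',bar.mean(0)[:2]-Ru@[-.05,-.022])
t=cam('top');tip=lambda u:onz(t,np.array(u)/4.6+[238,180],.137)
print('top cam blade',tip((122,428)),tip((124,492)))
print(robot.read_state()['ee_pos'],robot.read_state()['orientation'])
# scene fork check
q=cam('scene');s=robot.read_state();o=s['ee_pos']-[0,0,.0833]
img=cv2.resize(q['color'],None,fx=8,fy=8,interpolation=cv2.INTER_CUBIC)
for u in proj(q,forkpts(o,s['orientation'][2])): cv2.circle(img,tuple((u*8+3.5).astype(int)),3,(0,255,0),-1)
x,y=(proj(q,[o])[0]*8).astype(int);cv2.imwrite('pics/s4c.png',img[y-200:y+500,x-250:x+450])
```

```text
blade [[0.48049854 0.045006   0.137     ]
 [0.46222874 0.04589356 0.137     ]] [0.47136364 0.04544978 0.137     ] 0.018291337794603686 -0.04854258500010258
[[0.47203511 0.04770455 0.137     ]
 [0.47178281 0.04313216 0.137     ]] 0.004579344546047418
front edge [[ 0.45351778  0.08323827  0.112     ]
 [ 0.43357069 -0.09652922  0.112     ]] 0.1808707785732863 -0.11050842221927712
bar [ 0.49267691 -0.03542179  0.159     ] 0.077735227451949 -0.11208398816998696
o from front [ 0.54297233 -0.01732507] from screw [ 0.5470209  -0.01799294] from bar [ 0.54474047 -0.01888741]
top cam blade [0.48176074 0.0441271  0.137     ] [0.45730813 0.04238283 0.137     ]
[0.42083165 0.04411908 0.26522323] [ 3.14121772e+00  4.04365073e-04 -5.43777970e-02]
```

View pics/s4c.png

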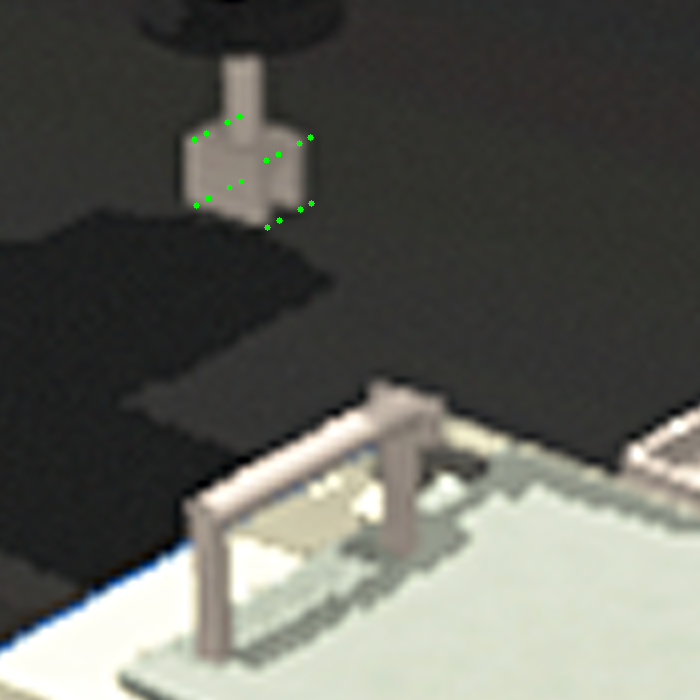

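Run:
```python
from h import *
p=cam('wrist');s=robot.read_state();T=Ttool(s)
p['E']=np.array(p['T_tool_cam'])
th=np.linspace(0,2*np.pi,200)
img=cv2.resize(p['color'],None,fx=5,fy=5,interpolation=cv2.INTER_CUBIC)
for z,c in((.0833-.056,(0,255,0)),(.0833-.052,(0,0,255))):
  for u in proj(p,np.c_[.027*np.cos(th),.027*np.sin(th),0*th+z]): cv2.circle(img,tuple((u*5+2).astype(int)),1,c,-1)
for x in(-.012,.012):
  for y in(-.012,.012):
    for u in proj(p,[[x,y,-.0327]]): cv2.circle(img,tuple((u*5+2).astype(int)),3,(255,255,0),-1)
img=np.clip(img*1.8,0,255).astype('uint8')
cv2.imwrite('pics/w5.png',img[1100:1700,1250:2000])
```

```text
(no output)
```

View pics/w5.png

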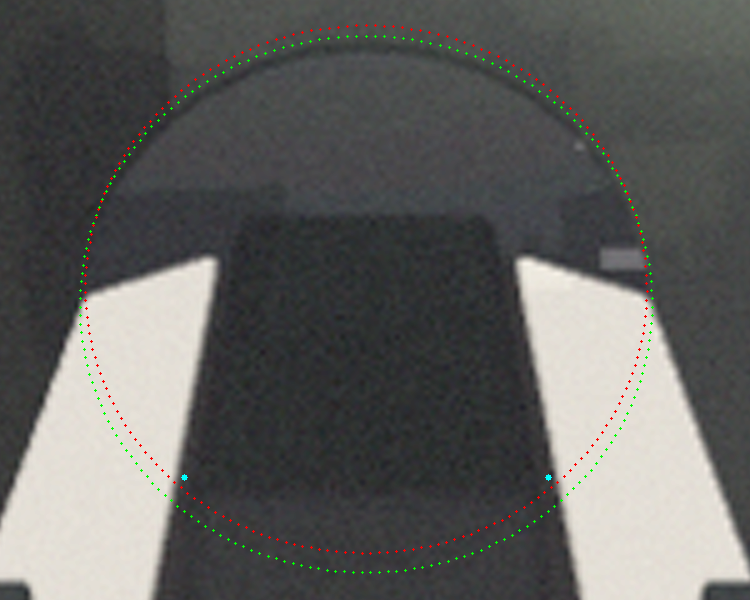

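Run:
```python
from h import *
print(delta([.4692,.0454,.223],-.05))
```

```text
(array([ 4.83, -0.36,  4.23]), np.float64(-0.23076674645118386))
```

```bash
python3 -m creep '[[[0.8,1,-0.1,0,0],[0.8,3,-0.25,0.5,0],[0.8,4.4,-0.36,1.5,0],[0.8,4.8,-0.36,3,0],[0.8,4.8,-0.36,3.9,0],[0.8,4.8,-0.36,4.2,0],[0.8,4.8,-0.36,4.2,0],[0.8,4.8,-0.36,4.2,0]]]'
python3 - <<'E'
from h import *
print(delta([.4692,.0454,.2095],-.05))
p=cam('wrist');cv2.imwrite('pics/w6.png',p['color'])
q=cam('scene');s=robot.read_state();o=s['ee_pos']-[0,0,.0833]
img=cv2.resize(q['color'],None,fx=8,fy=8,interpolation=cv2.INTER_CUBIC)
x,y=(proj(q,[o])[0]*8).astype(int);cv2.imwrite('pics/s6c.png',img[y-350:y+250,x-350:x+350])
E
```

```text
t: 6.5
ee_pos: [0.4686, 0.0462, 0.2237]
orientation: [3.141, -0.0, -0.053]
contact_force: [0.2, 0.5, -0.4]
gripper_width: 0.254
(array([0.07, 0.08, 1.42]), np.float64(-0.14454681430141297))
```

View pics/s6c.png

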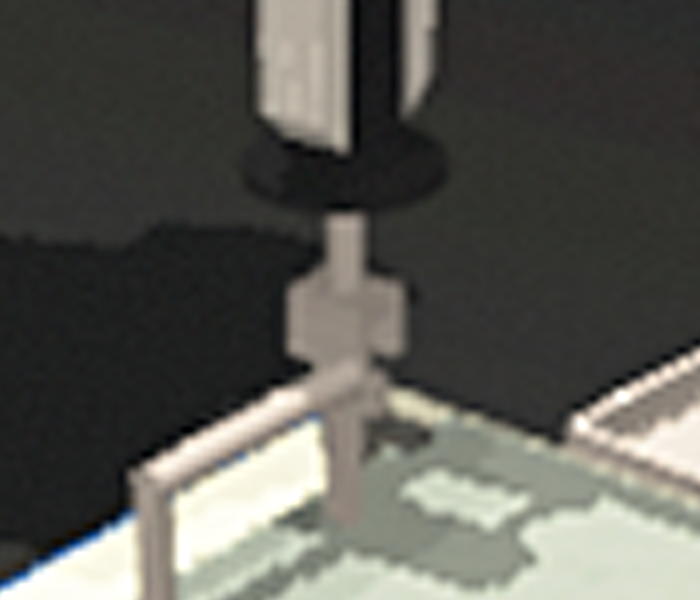

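View pics/w6.png

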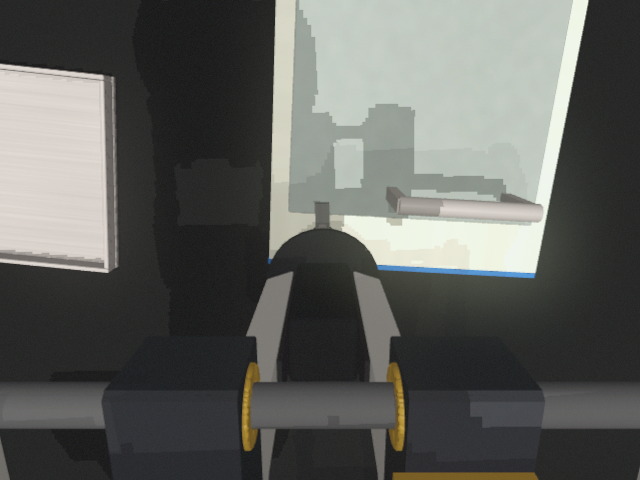

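The clip is at column 322 and the collar centre at 323, so they line up. I'll lower in small steps.

```bash
python3 -m creep '[[[0.8,0.05,0.05,0.2,0],[0.8,0.05,0.08,0.4,0],[0.8,0.05,0.08,0.6,0],[0.8,0.05,0.08,0.8,0],[0.8,0.05,0.08,0.9,0],[0.8,0.05,0.08,0.9,0]]]'
python3 - <<'E'
from h import *
print(delta([.4692,.0454,.2095],-.05)); print(robot.read_state()['contact_force'],robot.read_state()['torque'])
E
```

```text
t: 7.1
ee_pos: [0.4689, 0.0454, 0.2141]
orientation: [3.141, 0.001, -0.052]
contact_force: [-0.1, -0.3, -0.8]
gripper_width: 0.254
(array([ 0.03, -0.  ,  0.46]), np.float64(-0.14170021771481595))
[-0.1434663  -0.30178913 -0.8453417 ] [ 0.0253204  -0.02414564  0.0241884 ]
```

```bash
python3 -m creep '[[[0.8,0,0,0.2,0],[0.8,0,0,0.4,0],[0.8,0,0,0.45,0],[0.8,0,0,0.45,0]]]'
python3 - <<'E'
from h import *
q=cam('scene');s=robot.read_state();o=s['ee_pos']-[0,0,.0833]
print(s['contact_force'],s['torque'],s['qpos'])
img=cv2.resize(q['color'],None,fx=8,fy=8,interpolation=cv2.INTER_CUBIC)
x,y=(proj(q,[o])[0]*8).astype(int);cv2.imwrite('pics/s7c.png',img[y-350:y+250,x-350:x+350])
E
```

```text
t: 7.43
ee_pos: [0.469, 0.0454, 0.2097]
orientation: [3.142, 0.001, -0.052]
contact_force: [0.3, 0.0, -1.2]
gripper_width: 0.254
[ 0.55465426  0.04428888 -0.59492151] [-0.0484225  -0.03065667  0.02830888] [-5.12300624e-02  1.27339732e-01  1.73333975e+00 -4.94561336e-05
  1.28116973e+00  1.57202218e+00]
```

View pics/s7c.png

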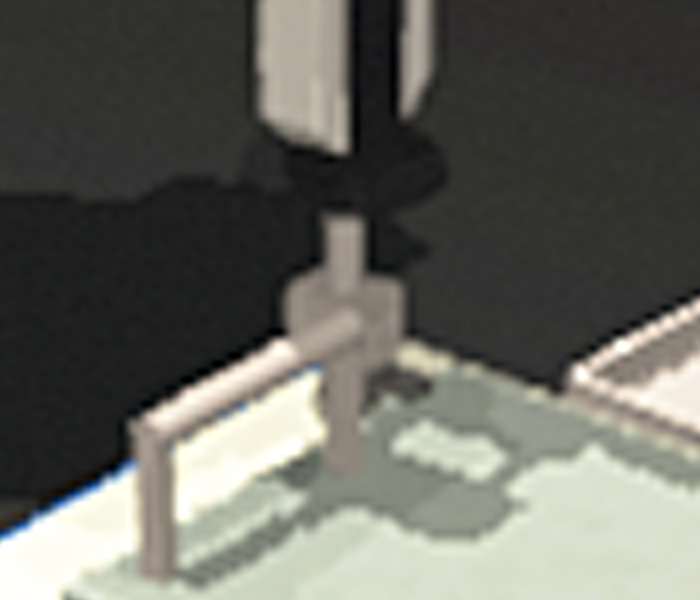

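```bash
python3 -m creep '[[[0.8,0,0,0,-3],[0.8,0,0,0,-8],[0.8,0,0,0,-13],[0.8,0,0,0,-18],[0.8,0,0,0,-23],[0.8,0,0,0,-28],[0.8,0,0,0,-33],[0.8,0,0,0,-38],[0.8,0,0,0,-42],[0.8,0,0,0,-45],[0.8,0,0,0,-45]]]'
python3 - <<'E'
from h import *
s=robot.read_state();print(s['contact_force'],s['torque'])
E
```

```text
t: 8.4
ee_pos: [0.4693, 0.0465, 0.21]
orientation: [-3.14, -0.002, 0.733]
contact_force: [0.3, 2.0, -1.5]
gripper_width: 0.252
[ 0.30609671  1.95589316 -1.5404663 ] [ 0.68331461 -0.12653772 -0.09772226]
```

```bash
python3 -m creep '[[[0.8,0,0,0,-3],[0.8,0,0,0,-8],[0.8,0,0,0,-13],[0.8,0,0,0,-18],[0.8,0,0,0,-23],[0.8,0,0,0,-28],[0.8,0,0,0,-33],[0.8,0,0,0,-38],[0.8,0,0,0,-43],[0.8,0,0,0,-46],[0.8,0,0,0,-46]]]'
python3 - <<'E'
from h import *
s=robot.read_state();print(s['contact_force'],s['torque'])
p=cam('wrist');cv2.imwrite('pics/w8.png',p['color'])
E
```

```text
t: 9.32
ee_pos: [0.469, 0.0462, 0.21]
orientation: [-3.141, -0.002, 1.535]
contact_force: [0.2, 1.6, -1.1]
gripper_width: 0.253
[ 0.17426888  1.57958466 -1.12265084] [ 0.47025217 -0.05293191 -0.06442301]
```

View pics/w8.png

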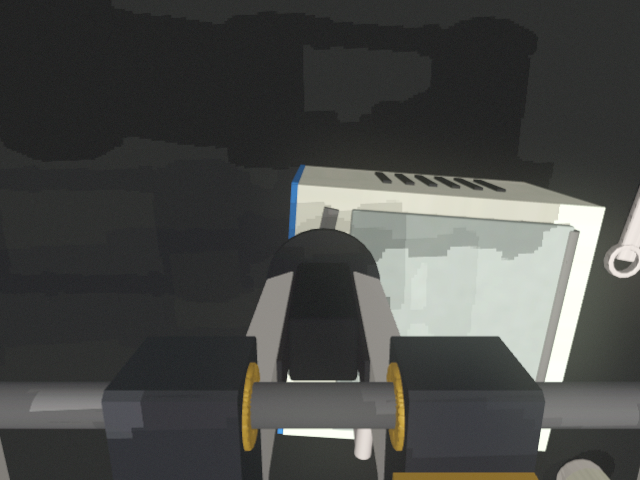

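The clip at (331,215) now points along the ledge and is clear of the flap, whose edge is at about column 352. I'll relax the key a few degrees and lift it off.

```bash
python3 -m creep '[[[0.8,0,0,0,4],[0.8,0,0,0,4],[0.8,0,0,-0.5,4],[0.8,0,0,-1.5,4],[0.8,0,0,-3,4],[0.8,0,0,-5,4],[0.8,0,0,-6,4],[0.8,0,0,-6.5,4],[0.8,0,0,-6.5,4]]]'
python3 - <<'E'
from h import *
p=cam('top');cv2.imwrite('pics/t9.png',p['color'])
p=cam('wrist');cv2.imwrite('pics/w9.png',p['color'])
print(delta([.492,-.3128,.265],-.524))
E
```

```text
t: 10.12
ee_pos: [0.4699, 0.0453, 0.2764]
orientation: [3.139, 0.0, 1.466]
contact_force: [-0.5, -0.2, -1.1]
gripper_width: 0.258
(array([-35.38,   6.05,   0.96]), np.float64(114.02336601811513))
```

View pics/w9.png

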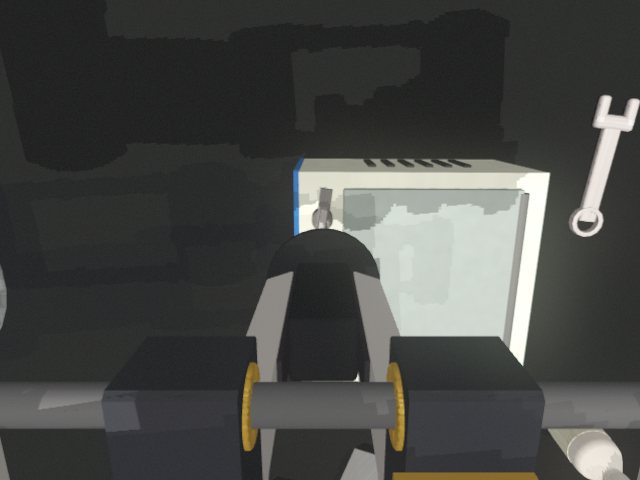

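```bash
python3 - <<'E'
from h import *
print(delta([.4895,-.3135,.27],1.466))
E
cp pics/w9.png /dev/null
python3 - <<'E'
import cv2
p=cv2.imread('pics/t9.png');cv2.imwrite('pics/t9c.png',cv2.resize(p[180:310,238:368],None,fx=4,fy=4))
E
```

```text
(array([-35.47,   5.81,   0.46]), np.float64(0.004764787081290124))
```

```bash
python3 -m creep '[[[0.8,-1.2,0.2,0,0],[0.8,-4,0.6,0,0],[0.8,-7.5,1.2,0,0],[0.8,-11,1.8,0,0],[0.8,-14.5,2.4,0.1,0],[0.8,-18,3,0.2,0],[0.8,-21.5,3.5,0.3,0],[0.8,-25,4.1,0.4,0],[0.8,-28.5,4.7,0.5,0],[0.8,-32,5.3,0.5,0],[0.8,-34.5,5.7,0.5,0],[0.8,-35.5,5.8,0.5,0]]]'
python3 -m creep '[[[0.8,0,0,0,0],[0.8,0,0,0,0]]]'
python3 - <<'E'
from h import *
s=robot.read_state()
p=cam('wrist');cv2.imwrite('pics/w10.png',p['color'])
print(delta([.4895,-.3135,.27],1.466))
q=cam('scene');o=s['ee_pos']-[0,0,.0833]
th=np.linspace(0,2*np.pi,60);c=np.array([.4895,-.3135,.056])
img=cv2.resize(q['color'],None,fx=5,fy=5,interpolation=cv2.INTER_CUBIC)
for u in proj(q,c+np.c_[.02*np.cos(th),.02*np.sin(th),0*th]): cv2.circle(img,tuple((u*5+2).astype(int)),1,(0,0,255),-1)
x,y=(proj(q,[c])[0]*5).astype(int);cv2.imwrite('pics/s10c.png',img[y-400:y+150,x-300:x+300])
E
```

```text
t: 11.22
ee_pos: [0.4892, -0.3173, 0.2679]
orientation: [-3.139, 0.0, 1.463]
contact_force: [0.3, -0.5, -0.9]
gripper_width: 0.253
t: 11.38
ee_pos: [0.4892, -0.3127, 0.2689]
orientation: [-3.14, -0.002, 1.465]
contact_force: [-0.7, 0.1, -1.0]
gripper_width: 0.255
(array([-0.14,  0.03, -0.06]), np.float64(0.027312788458544193))
```

View pics/s10c.png

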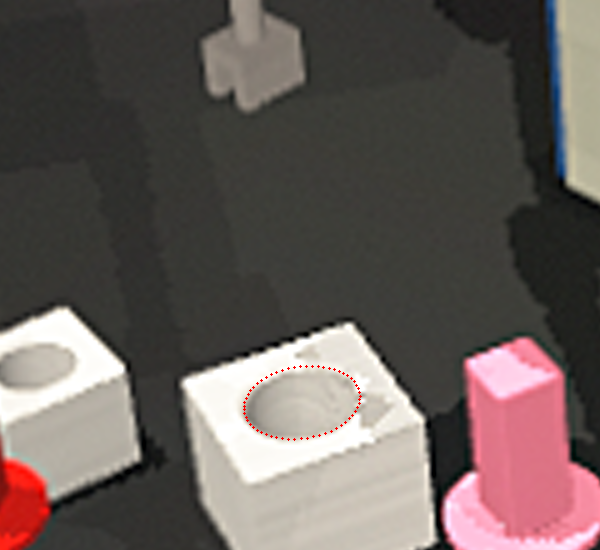

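View pics/w10.png

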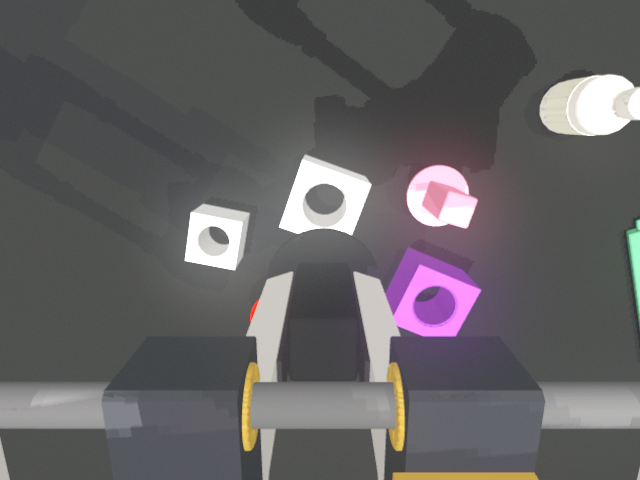

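```bash
python3 -m creep '[[[0.8,-0.1,0,1.5,0],[0.8,-0.1,0,4,0],[0.8,-0.1,0,7,0],[0.8,-0.1,0,10,0],[0.8,-0.1,0,12,0],[0.8,-0.1,0,13.5,0],[0.8,-0.1,0,15,0],[0.8,-0.1,0,16.5,0],[0.8,-0.1,0,17.5,0],[0.8,-0.1,0,18,0],[0.8,-0.1,0,18,0]]]'
python3 - <<'E'
from h import *
p=cam('wrist');cv2.imwrite('pics/w11.png',p['color'])
q=cam('scene');cv2.imwrite('pics/s11.png',cv2.resize(q['color'][180:380,80:340],None,fx=3,fy=3))
E
```

```text
t: 12.4
ee_pos: [0.4892, -0.3133, 0.0893]
orientation: [-3.14, -0.001, 1.467]
contact_force: [0.6, 0.4, -0.3]
gripper_width: 0.253
```

View pics/s11.png

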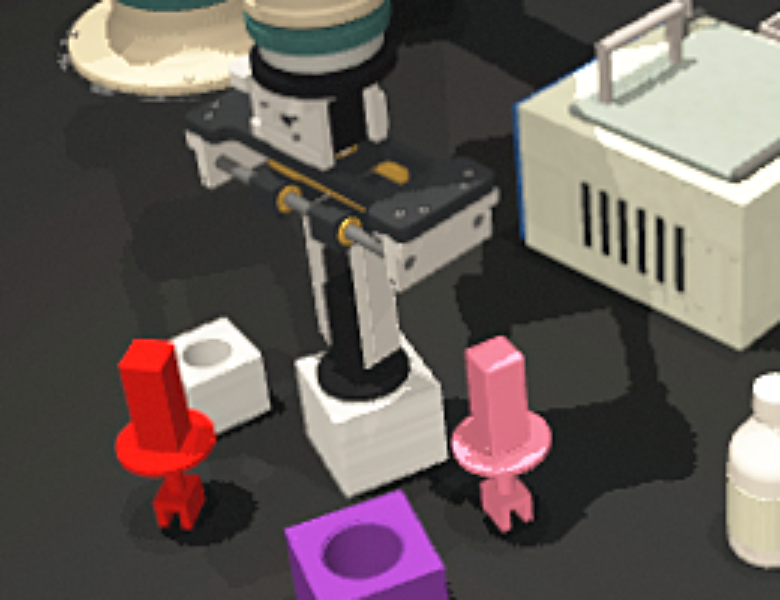

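The key is in the hole, with its collar 2 mm or less above the seat. I'll lower 1.5 mm more, open to about half, and rise.

```bash
python3 -m creep '[[[0.8,0,0,0.15,0],[0.8,0,0,0.15,0],[0.4,0,0,0.15,0],[0.1,0,0,0.15,0],[0,0,0,0.15,0],[0,0,0,0.15,0],[0,0,0,-2,0],[0,0,0,-5,0],[0,0,0,-9,0],[0,0,0,-13,0],[0,0,0,-15,0],[0,0,0,-16,0]]]'
python3 - <<'E'
from h import *
s=robot.read_state()
q=cam('scene');cv2.imwrite('pics/s12.png',cv2.resize(q['color'][180:380,80:340],None,fx=3,fy=3))
print(s['ee_pos'])
c,sn=np.cos(-.109),np.sin(-.109);o=np.array([.5446,-.0186]);Ru=np.array([[c,-sn],[sn,c]])
b=o+Ru@[-.05,-.022];print('bar',b); print(delta([*b,.24],1.571-.109))
E
```

```text
t: 13.5
ee_pos: [0.4909, -0.3158, 0.2543]
orientation: [3.136, 0.004, 1.466]
contact_force: [0.2, -0.9, 0.2]
gripper_width: 0.5
[ 0.49092195 -0.31581415  0.25425123]
bar [ 0.49250348 -0.03503022]
(array([27.95, -2.79,  1.29]), np.float64(0.22786725764846466))
```

View pics/s12.png

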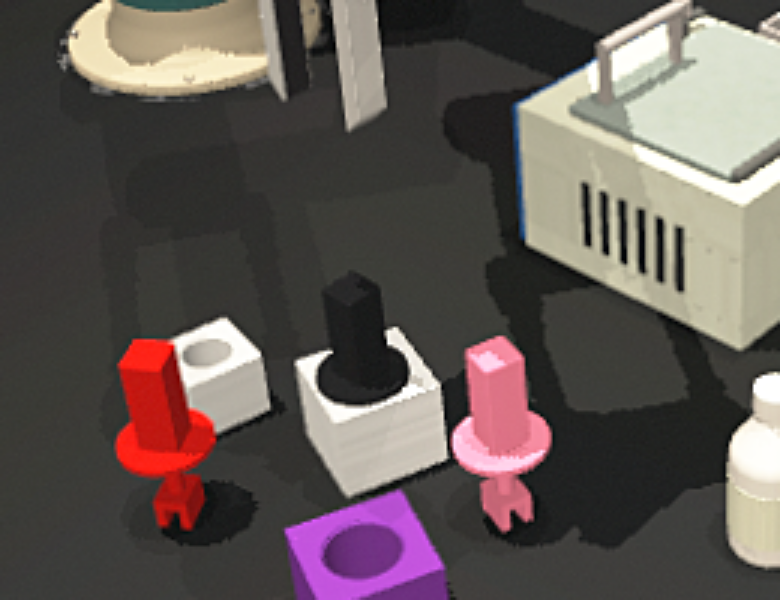

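The key is back upright in its stand. Next I'll hover over the bar.

```bash
python3 -m creep '[[[0,1,-0.1,0,0],[0,3.5,-0.3,0,0],[0,7,-0.7,0.1,0],[0,11,-1.1,0.3,0],[0,15,-1.5,0.6,0],[0,19,-1.9,0.8,0],[0,22.5,-2.3,1,0],[0,25.5,-2.6,1.1,0],[0,27.4,-2.8,1.2,0],[0,28,-2.8,1.2,0],[0,28,-2.8,1.2,0],[0,28,-2.8,1.2,0]]]'
python3 - <<'E'
from h import *
s=robot.read_state();print(s['ee_pos'])
p=cam('wrist');cv2.imwrite('pics/w13.png',p['color'])
E
```

```text
t: 14.55
ee_pos: [0.4904, -0.0335, 0.2367]
orientation: [-3.139, 0.001, 1.467]
contact_force: [0.3, -0.3, -0.6]
gripper_width: 0.5
[ 0.49040187 -0.03352358  0.23669788]
```

View pics/w13.png

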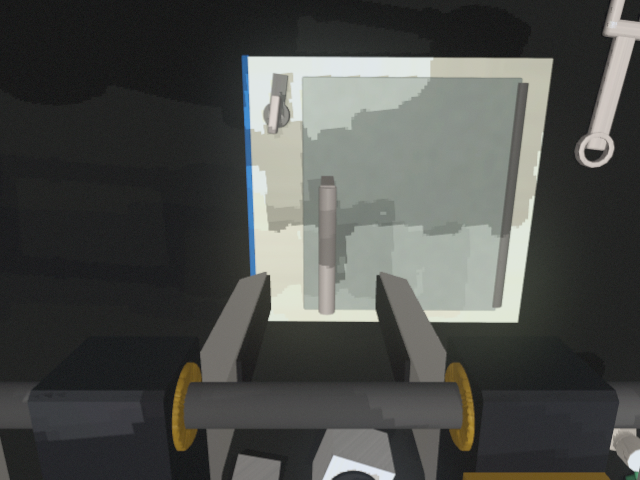

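The bar runs from (327,182) to (327,310). The clip, at columns 272–288, is clear of the flap edge at column 303.

Run:
```python
from h import *
p=cam('wrist')
a=onz(p,(327.5,187),.164);b=onz(p,(327,313),.164);m=(a+b)/2;print(a,b,m,np.linalg.norm(a-b))
print(np.arctan2(-(a-b)[0],(a-b)[1]))
print(delta([m[0],m[1],.162],1.571-.109))
print(proj(p,[[*Ttool(robot.read_state())[:3,3][:2],.164]]))
```

```text
[0.49699578 0.00366999 0.164     ] [ 0.48890516 -0.07167206  0.164     ] [ 0.49295047 -0.03400104  0.164     ] 0.0757752034536355
-0.10697524760561271
(array([0.07, 0.21, 7.53]), np.float64(0.16333505331751744))
[[323.70892307 253.5207614 ]]
```

```bash
python3 -m creep '[[[0,0.05,0.2,1.5,0],[0,0.05,0.2,4,0],[0,0.05,0.2,6,0],[0,0.05,0.2,7.3,0],[0,0.05,0.2,7.8,0],[0,0.05,0.2,7.8,0],[0.5,0.05,0.2,7.8,0],[1,0.05,0.2,7.8,0],[1,0.05,0.2,7.8,0],[1,0.05,0.2,7.8,0],[1,0.05,0.2,7.8,0],[1,0.05,0.2,7.8,0]]]' 15
python3 - <<'E'
from h import *
s=robot.read_state();p0=s['ee_pos'];print(s['contact_force'],s['orientation'])
T=Ttool(s)[:3,:3]
ux=np.array([np.cos(-.108),np.sin(-.108),0])
for th in np.r_[np.arange(.1,1.61,.1),1.62]:
    a=np.arctan2(46,-120)-th;r=.1285
    d=ux*(r*np.cos(a)+.12)+np.array([0,0,r*np.sin(a)-.046]);print(round(th,2),(T.T@d*100).round(2))
E
```

```text
t: 15.65
ee_pos: [0.4929, -0.033, 0.1603]
orientation: [-3.142, 0.0, 1.466]
contact_force: [-6.6, 0.3, 3.7]
gripper_width: 0.112
[-6.62541621  0.32382773  3.68769298] [-3.14155364e+00  2.10027704e-04  1.46618304e+00]
0.1 [-0.    0.52 -1.17]
0.2 [-0.    1.15 -2.29]
0.3 [-0.01  1.9  -3.34]
0.4 [-0.01  2.74 -4.31]
0.5 [-0.01  3.68 -5.19]
0.6 [-0.02  4.69 -5.97]
0.7 [-0.02  5.79 -6.65]
0.8 [-0.03  6.94 -7.21]
0.9 [-0.03  8.14 -7.66]
1.0 [-0.03  9.39 -7.98]
1.1 [-0.04 10.66 -8.18]
1.2 [-0.04 11.94 -8.25]
1.3 [-0.05 13.22 -8.19]
1.4 [-0.05 14.49 -8.01]
1.5 [-0.05 15.74 -7.69]
1.6 [-0.06 16.95 -7.26]
1.62 [-0.06 17.18 -7.16]
```

Gripped, with an opening of 10.5 mm against the 10 mm bar. Now I'll swing it along the arc.

```bash
python3 -m creep '[[[1,0,0.25,-0.6,0],[1,0,0.52,-1.17,0],[1,0,0.8,-1.75,0],[1,0,1.15,-2.29,0],[1,0,1.5,-2.8,0],[1,0,1.9,-3.34,0],[1,0,2.3,-3.85,0],[1,0,2.74,-4.31,0],[1,0,3.2,-4.76,0],[1,0,3.68,-5.19,0],[1,0,3.68,-5.19,0]]]'
python3 - <<'E'
from h import *
s=robot.read_state();print(s['contact_force'],s['torque'],s['ee_pos'])
q=cam('scene');cv2.imwrite('pics/s14.png',cv2.resize(q['color'][100:320,200:460],None,fx=2.5,fy=2.5))
E
```

```text
t: 16.57
ee_pos: [0.5285, -0.0369, 0.2138]
orientation: [-3.139, 0.001, 1.466]
contact_force: [-7.4, -0.1, 7.8]
gripper_width: 0.093
[-7.36664607 -0.11460018  7.83947594] [9.20807125e-04 1.47311548e+00 1.61529417e-02] [ 0.52852399 -0.03690391  0.21376374]
```

View pics/s14.png

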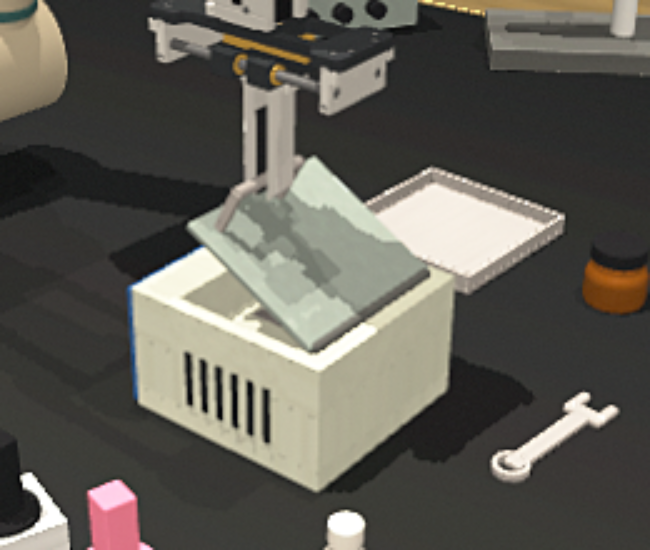

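```bash
python3 -m creep '[[[1,0,0.5,-0.4,0],[1,0,1.0,-0.78,0],[1,0,2.1,-1.46,0],[1,-0.01,3.26,-2.02,0],[1,-0.02,4.46,-2.47,0],[1,-0.02,5.7,-2.79,0],[1,-0.02,6.98,-2.99,0],[1,-0.03,8.26,-3.06,0],[1,-0.03,9.54,-3.0,0],[1,-0.03,10.2,-2.93,0],[1,-0.03,10.2,-2.93,0]]]'
python3 - <<'E'
from h import *
s=robot.read_state();print(s['contact_force'],s['torque'],s['ee_pos'])
q=cam('scene');cv2.imwrite('pics/s15.png',cv2.resize(q['color'][100:320,200:460],None,fx=2.5,fy=2.5))
E
```

```text
t: 17.53
ee_pos: [0.6342, -0.0485, 0.2422]
orientation: [3.136, 0.001, 1.466]
contact_force: [1.9, -1.2, 3.0]
gripper_width: 0.101
[ 1.89198022 -1.18631079  2.97341178] [-0.29045623 -0.26228082 -0.01297153] [ 0.63416035 -0.0485148   0.24215533]
```

View pics/s15.png

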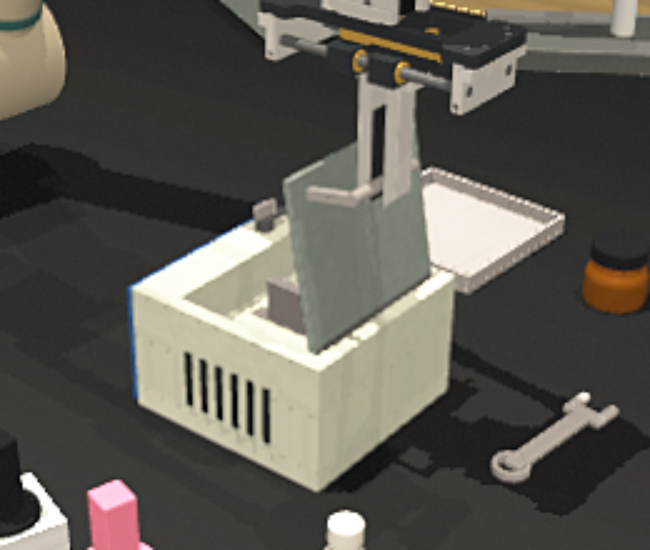

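```bash
python3 -m creep '[[[1,0,0.6,0.1,0],[1,0,1.25,0.25,0],[1,0,1.86,0.43,0],[1,0,2.5,0.65,0],[1,0,3.07,0.86,0],[1,0,3.4,1.0,0],[1,0,3.4,1.0,0],[1,0,3.4,1.0,0]]]'
python3 - <<'E'
from h import *
s=robot.read_state();print(s['contact_force'],s['torque'],s['ee_pos'])
d=s['ee_pos']-np.array([.4929,-.033,.1603]);ux=np.array([np.cos(-.108),np.sin(-.108),0])
print('angle est',np.arctan2(.046,-.12)-np.arctan2(d[2]+.046,d@ux-.12))
q=cam('scene');cv2.imwrite('pics/s16.png',cv2.resize(q['color'][100:320,200:460],None,fx=2.5,fy=2.5))
E
```

```text
t: 18.25
ee_pos: [0.666, -0.0519, 0.2307]
orientation: [3.14, 0.001, 1.466]
contact_force: [1.7, -3.4, 2.7]
gripper_width: 0.099
[ 1.72730951 -3.36019589  2.74918267] [-0.60465515 -0.42259575 -0.01432594] [ 0.66601613 -0.05191278  0.23068358]
angle est 1.6401934656413688
```

View pics/s16.png

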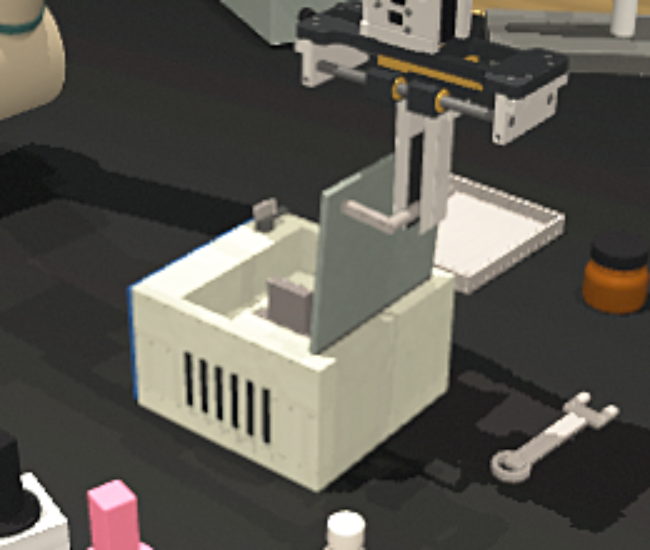

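The flap stands at about 1.64 rad. I'll open slightly, because the front finger has limited room, and rise straight up.

```bash
python3 -m creep '[[[0.7,0,0,0,0],[0.4,0,0,0,0],[0.4,0,0,0,0],[0.4,0,0,0,0],[0.4,0,0,-0.5,0],[0.4,0,0,-2,0],[0.4,0,0,-4,0],[0.4,0,0,-7,0],[0.4,0,0,-10,0],[0.4,0,0,-12,0],[0.4,0,0,-13,0],[0.4,0,0,-13,0]]]'
python3 - <<'E'
from h import *
s=robot.read_state()
q=cam('scene');cv2.imwrite('pics/s17.png',cv2.resize(q['color'][100:320,200:460],None,fx=2.5,fy=2.5))
print(delta([.5346,-.0175,.25],np.pi-.108),s['qpos'].round(2))
E
```

```text
t: 19.3
ee_pos: [0.6656, -0.0513, 0.3641]
orientation: [3.136, 0.0, 1.466]
contact_force: [-0.1, 0.0, 0.3]
gripper_width: 0.3
(array([  2.  , -13.34,  11.17]), np.float64(-89.80681865793463)) [-0.18  0.39  1.    0.    1.75 -0.08]
```

View pics/s17.png

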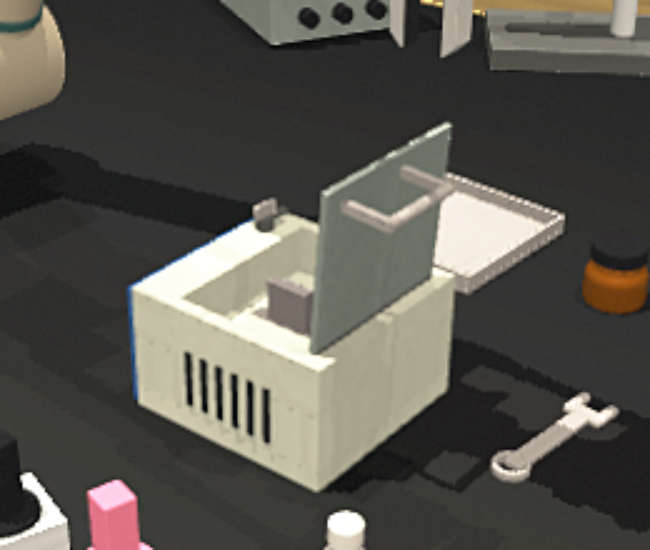

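```bash
python3 -m creep '[[[0.4,0,-1,0,-5],[0.4,0.3,-3,0,-12],[0.4,0.6,-5,0,-19],[0.4,1,-7,0,-26],[0.4,1.3,-9,0,-33],[0.4,1.6,-11,0,-40],[0.4,1.9,-12.5,0,-47],[0.4,2,-13.3,0,-54],[0.4,2,-13.3,0,-61],[0.4,2,-13.3,1,-68],[0.4,2,-13.3,3,-75],[0.4,2,-13.3,5,-82]]]'
python3 -m creep '[[[0.2,0,0,0.5,-5],[0.2,0,0,0.5,-8],[0.2,0,0,0.5,-8],[0.2,0,0,0.5,-8]]]'
python3 - <<'E'
from h import *
s=robot.read_state()
p=cam('wrist');cv2.imwrite('pics/w18.png',p['color'])
print(proj(p,[[.5346,-.0175,.107]]))
print(delta([.5346,-.0175,.25],np.pi-.108),s['qpos'].round(2))
E
```

```text
t: 20.35
ee_pos: [0.5338, -0.0174, 0.3091]
orientation: [-3.142, -0.002, 2.903]
contact_force: [-0.0, 0.6, -0.6]
gripper_width: 0.3
t: 20.68
ee_pos: [0.5339, -0.0174, 0.3045]
orientation: [3.141, -0.003, 3.035]
contact_force: [-0.5, -0.2, 0.1]
gripper_width: 0.399
[[322.86298249 210.74019306]]
(array([-0.05, -0.  ,  5.51]), np.float64(0.11030745461033)) [-0.16  0.18  1.43 -0.    1.53 -1.63]
```

View pics/w18.png

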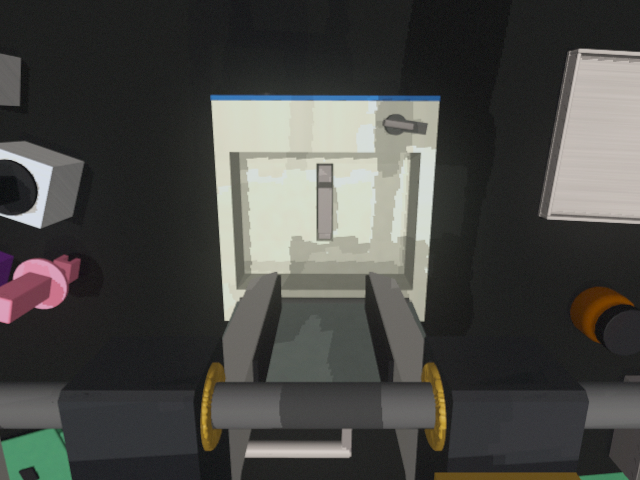

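The tab's top runs from (325,164) to (325,240), right where predicted.

Run:
```python
from h import *
p=cam('wrist');g=p['color'][150:250,290:360];cv2.imwrite('pics/w18c.png',cv2.resize(g,None,fx=6,fy=6,interpolation=cv2.INTER_CUBIC))
for z in(.107,):
  a=onz(p,(325,165),z);b=onz(p,(325,240),z);print(a,b,(a+b)/2,np.linalg.norm(a-b),np.arctan2(*(b-a)[1::-1]))
```

```text
[ 0.49675426 -0.0116555   0.107     ] [ 0.56138134 -0.0184909   0.107     ] [ 0.5290678 -0.0150732  0.107    ] 0.0649875527089079 -0.1053750708810291
```

View pics/w18c.png

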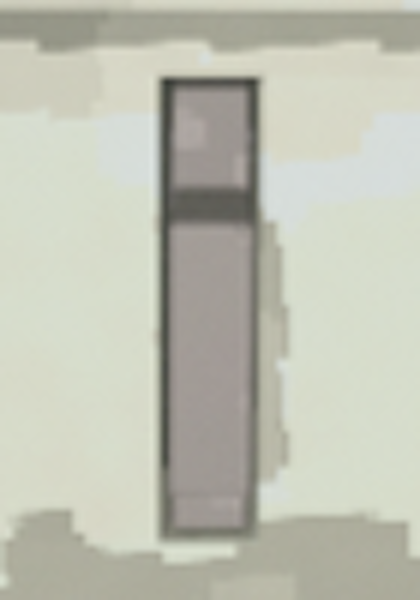

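Run:
```python
from h import *
p=cam('wrist')
a=onz(p,(325.2,186.7),.107);b=onz(p,(324.8,232),.107);m=(a+b)/2;print(a,b,m,np.linalg.norm(a-b))
print(delta([m[0],m[1],.094],np.pi-.107))
```

```text
[ 0.51535073 -0.01351014  0.107     ] [ 0.55471768 -0.01801159  0.107     ] [ 0.53503421 -0.01576086  0.107     ] 0.039623477625813565
(array([-0.04,  0.18, 21.18]), np.float64(0.07657716493117125))
```

```bash
python3 -m creep '[[[0.2,0,0.12,2,0],[0.2,0,0.12,5,0],[0.2,0,0.12,8.5,0],[0.2,0,0.12,12,0],[0.2,0,0.12,15,0],[0.2,0,0.12,17.5,0],[0.2,0,0.12,19.5,0],[0.2,0,0.12,20.6,0],[0.2,0,0.12,21.1,0],[0.2,0,0.12,21.1,0],[0.2,0,0.12,21.1,0]]]'
python3 - <<'E'
from h import *
p=cam('wrist');cv2.imwrite('pics/w19.png',p['color'])
print(delta([.535,-.0163,.094],np.pi-.107))
E
```

```text
t: 21.75
ee_pos: [0.5354, -0.0165, 0.0957]
orientation: [-3.141, 0.001, 3.037]
contact_force: [1.0, 0.2, 0.6]
gripper_width: 0.403
(array([0.07, 0.02, 0.21]), np.float64(0.11664909158547072))
```

View pics/w19.png

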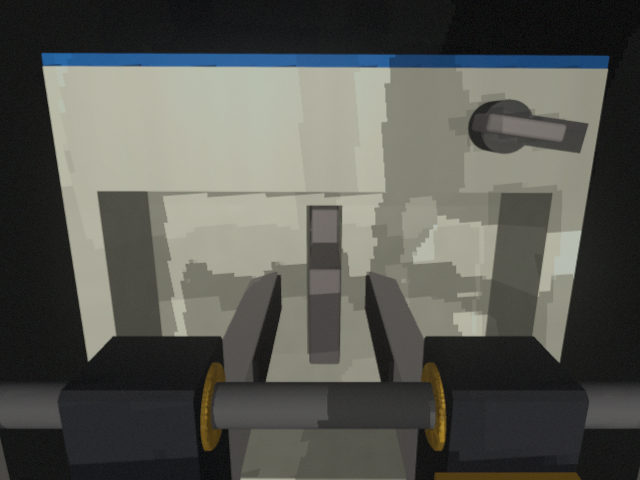

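The tab, at (324,320), is centred between the fingers. I'll grip it and start lifting.

```bash
python3 -m creep '[[[0.6,0,0,0.1,0],[1,0,0,0.1,0],[1,0,0,0.1,0],[1,0,0,0.1,0],[1,0,0,0.1,0],[1,0,0,0.1,0]]]' 25
python3 -m creep '[[[1,0,0,-0.5,0],[1,0,0,-1.5,0],[1,0,0,-2.5,0],[1,0,0,-4,0],[1,0,0,-5.5,0],[1,0,0,-7,0],[1,0,0,-9,0],[1,0,0,-11,0],[1,0,0,-13,0],[1,0,0,-14.5,0],[1,0,0,-15.5,0],[1,0,0,-15.5,0]]]'
python3 - <<'E'
from h import *
s=robot.read_state()
q=cam('scene');cv2.imwrite('pics/s20.png',cv2.resize(q['color'][60:320,200:500],None,fx=2.5,fy=2.3))
print(s['contact_force'],delta([.517,.309,.205],np.pi-.107),s['qpos'].round(2))
E
```

```text
t: 22.3
ee_pos: [0.535, -0.0164, 0.0945]
orientation: [-3.141, 0.001, 3.037]
contact_force: [-0.1, 0.1, 2.5]
gripper_width: 0.127
t: 23.3
ee_pos: [0.5362, -0.0166, 0.2522]
orientation: [-3.141, 0.006, 3.037]
contact_force: [-0.2, -0.3, -0.9]
gripper_width: 0.122
[-0.22999773 -0.26182283 -0.86569066] (array([ 5.24, 32.18,  4.53]), np.float64(0.12494304966873364)) [-0.16  0.2   1.54 -0.    1.4  -1.63]
```

View pics/s20.png

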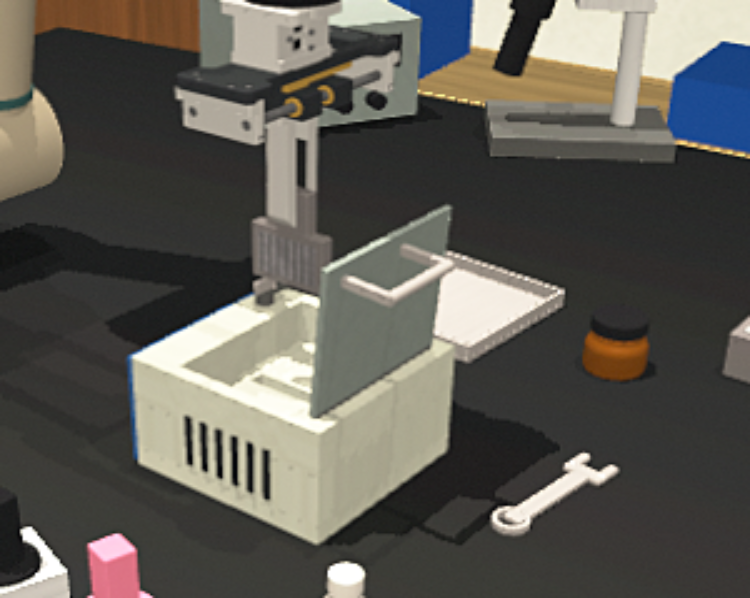

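```bash
python3 -m creep '[[[1,0.3,1,0,0],[1,0.8,3.5,0,0],[1,1.3,7,0,0],[1,1.9,10.5,0,0],[1,2.4,14,0,0],[1,2.9,17.5,0,0],[1,3.5,21,0.5,0],[1,4,24.5,1.5,0],[1,4.5,28,2.5,0],[1,5,30.5,3.5,0],[1,5.2,32,4.5,0],[1,5.2,32.2,5,0]]]'
python3 -m creep '[[[1,0,0,0.5,0],[1,0,0,1,0],[1,0,0,1,0],[1,0,0,1,0]]]'
python3 - <<'E'
from h import *
s=robot.read_state();print(s['contact_force'],s['qpos'].round(2))
for n in('scene','top'):
  q=cam(n);cv2.imwrite(f'pics/{n}21.png',q['color'])
E
```

```text
t: 24.35
ee_pos: [0.5148, 0.3117, 0.1962]
orientation: [-3.14, -0.004, 3.04]
contact_force: [0.1, -0.9, -1.5]
gripper_width: 0.126
t: 24.68
ee_pos: [0.5171, 0.3077, 0.1892]
orientation: [-3.141, -0.0, 3.035]
contact_force: [0.1, 0.4, -0.6]
gripper_width: 0.125
[ 0.08375765  0.39843858 -0.63832274] [ 0.42  0.34  1.5  -0.    1.31 -1.04]
```

View pics/scene21.png

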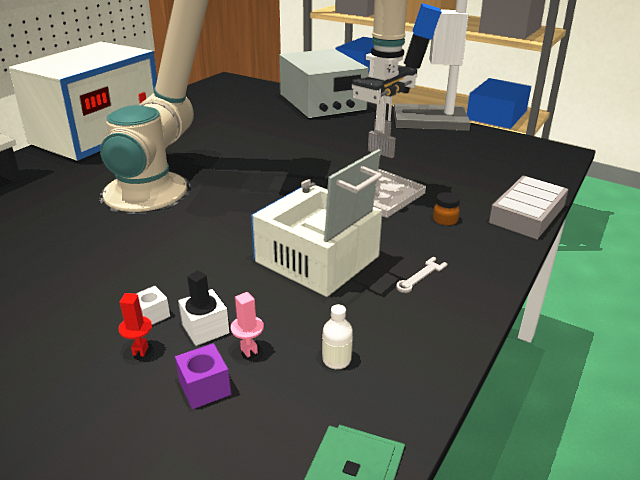

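View pics/top21.png

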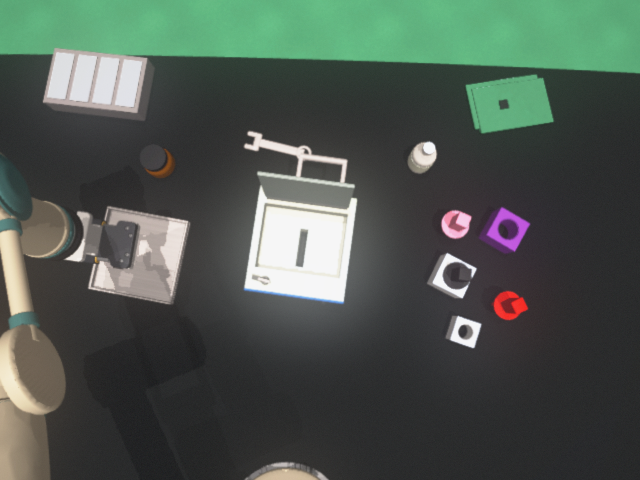

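The plate is held upright over the tray, the flap is open, the key is in its stand and the bystanders haven't moved. I'll let the arm settle, then hand in.

```bash
python3 -m creep '[[[1,0,0,0,0],[1,0,0,0,0],[1,0,0,0,0],[1,0,0,0,0]]]'
python3 - <<'E'
from h import *
print(robot.hand_in()); print(robot.read_state()['gripper_width'])
E
```

```text
t: 25.12
ee_pos: [0.5169, 0.3092, 0.1894]
orientation: [3.141, 0.0, 3.037]
contact_force: [0.1, 0.4, -1.2]
gripper_width: 0.122
the job is handed in; nothing more can be done
None
the job is handed in; nothing more can be done
```

I finished the job in the order asked and handed it in at about 25 s of the 72 s allowed. The hand-in gave no verdict.

- **Screw:** I turned it with the forked key by about 91° of key rotation. I then relaxed the key by 4° and lifted it off. The wrist picture showed the clip pointing along the ledge, clear of the flap. I estimate the screw stands at about 1.45 rad.
- **Key:** It is back upright in the larger white stand, with its collar seated. The red and pink keys were not touched.
- **Flap:** I swung it up by its bar to about 1.64 rad, estimated from the arm's position. It stayed open after I let go.
- **Plate:** I drew it out by its tab and am still holding it upright over the middle of the tray. Its underside is about 9 cm above the tray's rim by calculation, and the gripper opening of about 11.5 mm fits the 12 mm tab.
- **Bystanders:** In the last scene and top pictures the flask, jar and spanner had not moved.

No check failed. The cameras disagreed by 1–2 mm on positions, which is within their stated accuracy. The highest force I saw between moves was about 11 N, while swinging the flap.

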